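# Shift the bench gearbox into third

## Task

Put the gear selector into third: push its lever with the fingertips, without gripping it, into the gate's crossbar, across to the right, and then forward until it is fully home in the third slot (forward right as the robot sees it). Push gently, leave the things standing around the selector alone, and let go of the lever at the end.

Things in the scene. Friction and masses are not known exactly. Their poses are not given: they have to be found in the camera images.
- selector: Gear selector: grey cast box bolted down (it does not move), 92 mm deep (x), 116 mm wide over its feet (y). Origin: centre of its underside, on the worktop. Its x axis points forward, away from the robot (turned at most 0.25 rad either way), y left, z up.
- gate_centre (a point): Centre of the gate plate, the bare metal top of the selector, 90 mm above the worktop; axes as the selector. Its H-shaped opening has two legs along x, at y = +15 mm (left) and -15 mm (right), joined by a crossbar along y at x = 0; all 12 mm wide. Slots: first forward left, second back left, third forward right, fourth back right, each marked with that many dark pips.
- third_slot (a point): Where the stick's centre passes the gate plate's top when the lever is fully home in the third slot (forward right).
- lever: The lever: a steel stick 9 mm thick with a black knob, standing up through the gate. Origin at its pivot, 20 mm above the worktop on the selector's vertical axis; its z axis runs up the stick. At the start it stands anywhere along the left leg.
- knob (a point): Centre of the lever's knob, 28 mm across and 30 mm tall, 115 mm from the pivot; upright it is 135 mm above the worktop, 45 mm above the gate plate. From leg to leg it travels about 48 mm, from crossbar to slot end about 26 mm.
- lever_across (a joint): Sideways lean of the lever about the selector's x axis, rad: 0 upright, positive leans right (-y). In the left leg it reads -0.19 to -0.235, in the right leg +0.19 to +0.235, where the gate's edge stops it. It can change only while the stick is in the crossbar (lever_fore within about 0.04 of 0; the inner corners are rounded).
- lever_fore (a joint): Lean of the lever along the selector's x axis, rad: 0 in the crossbar, positive leans forward (+x). The slots end at about +0.225 (forward) and -0.225 (back). Both leans have a light friction (about 1.6 N at the knob moves the lever) and no spring: the lever stays where it is left.
- parts_tub: Bystander, loose: blue open parts tub, 69 mm across, 30 mm tall. Origin at the centre of its underside.
- vial_b: Bystander, loose: small capped glass vial, 22 mm across, 45 mm tall. Origin at the centre of its underside.
- thumb_nut: Bystander, loose: small pale knurled thumb nut, 26 mm across, 17 mm tall. Origin at the centre of its underside.
- fixture_block_a: Bystander, loose: pale fixture block, 25 x 40 x 21 mm. Origin at the centre of its underside.
- brass_coupling: Bystander, loose: brass coupling, 22 mm across, 25 mm tall. Origin at the centre of its underside.
- solvent_bottle: Bystander, loose: plastic bottle, 52 mm across, 125 mm tall. Origin at the centre of its underside.

How it is judged:
By the outcome, as a careful person would: the job done as asked, in the order asked, and still so for the second after the job is handed in, with the robot touching nothing.
It also fails if it takes over 64 s, if anything falls off the work surface, if the arm or the gripper's body presses on something with over 40 N, if the wrist force passes 120 N, or if a joint passes its speed limit or range.

## Robot

A 6-joint arm with a two-finger parallel gripper is mounted at the origin on a cart in front of the work surface, level with it; the furniture and walls round the work are solid. World frame = base frame: x ahead of the robot, y to its left, z up, the work surface at z = 0. Lengths are in m, angles in rad, forces in N, time in s.
With the tool pointing down it reaches from about 0.3 to 0.85 m from the base axis. Payload 5.4 kg.
Tool frame: the origin (TCP) lies between the finger pads; the fingertips stand arm.tcp_to_tips ahead of it and the grasp point (between the pads) lies 5 mm behind it (arm.tcp_to_tips is the distance from the TCP to the fingertips, in m); z points along the fingers, y is the line along which they close (so a half turn about z gives the same grasp; the last joint's range is limited). The gripper opens to 85 mm and grips with 20 to 120 N. Pads are 22 mm wide; open, the fingers measure 114 mm over their backs; the gripper's body (76 mm by 85 mm) begins 54 mm behind the grasp point. The pads swing forward as they close: fully open they stand 13 mm farther back than shut.
Start: joints at [1.071, 0.158, 1.597, -0, 1.386, -0.21], TCP at [0.164, 0.551, 0.245] pointing down, gripper open.
Joint ranges: [-2.91, 2.91], [-0.94, 2.29], [0.18, 2.7], [-1.29, 4.43], [0.17, 2.64], [-3, 3]. Speed limits (rad/s): [2.57, 2.57, 3.14, 3.14, 3.14, 3.14].

## Interface

Orientations are given as a rotation vector (axis times angle).
In Python, from station import state, optics, sign_off, arm gives the robot as it stands.
- The arm moves only by the shell command python3 -m crank 'ROWS'. ROWS is JSON, a list of rows, each a list of 3 entries, a list of its own where there are three numbers: the shift along the tool's x, y, z in m, then the turn, a rotation vector about the tool's x, y, z in rad, then the opening, from 0 (shut) to 1 (fully open). A call has exactly 5 rows; each row is the pose to reach, as a shift and turn from the pose commanded when the call began, along the tool's axes at that moment; what a row does not reach only later rows make up. A row lasts 1/12 s, in which the tool goes at most 41.7 mm and 7.16 degrees, less where a joint would pass 70% of its speed; a pose out of reach is approached as far as the arm can. A call with a gripper value outside its range is refused whole. The fingers move at their own pace and stop on an object; the grip force is fixed at half the most. Time passes only in rows, so rows that repeat a pose let the fingers close, or fill a call up. It gives the time, the measured TCP pose, the force, the opening and the grip force at its end, in the units of the state.
- state(): the state, without advancing time (a new reading comes with each control period).
- optics.grab_frame(name): name is "scene" or "top"; returns a dict with "img" (400x640x3 uint8, red, green, blue), "camera_matrix" (3x3 intrinsics, pixels), "distortion" ([k1, k2, p1, p2, k3] as OpenCV has them; the pictures are not rectified), "pose" (4x4, takes a point from camera to world coordinates). Camera axes: x right, y up, looking along -z (the intrinsics and any distortion apply to the point x, -y, -z); pixel columns grow to the right and rows downward; lengths in m; the calibration is good to about 2 mm. A picture is of the moment at which its call begins. There is no depth.
- sign_off(): hands the job in; it is judged then, once.
The state is a dict: "t": time; "joint_pos": joint angles; "dq": joint speeds; "joint_efforts": joint torques, N m; "ee_pos": TCP position; "tcp_rot": TCP orientation; "force": force on the tool from outside, world axes, zero at the start; "wrist_torque": the same for the moment, N m; "finger_gap": finger opening in m; "finger_force": force on a finger pad.
Only numpy, scipy, OpenCV 4.12 (cv2) and the standard library are available. Lean on these libraries where they do the work, as an engineer would, in place of code of your own. Each camera call takes 0.05 s, during which the arm holds its last target. There are 200 camera calls.

## Working session

There is one attempt and no reset: what is moved stays moved. The work goes in short steps, Python scripts to look and compute and a shell command to move; the robot and the scene stay as the last step left them, time stands still between calls to the robot, and variables do not carry over. Pictures are saved under pics/ and viewed, at most 10 in all, crops included, and the job is handed in when it is done.

```bash
mkdir -p pics; ls
python3 - <<'E'
from station import state, optics, arm
import cv2
s=state(); print(s['t'],s['ee_pos'],s['tcp_rot'],s['finger_gap'],arm.tcp_to_tips, s['force'])
for n in ("scene","top"):
    f=optics.grab_frame(n); cv2.imwrite(f"pics/{n}0.png",f['img'][:,:,::-1]); print(f['camera_matrix'],f['distortion'],f['pose'])
E
```

```text
pics
0.0 [0.16404041 0.55050674 0.24432364] [-4.53540369e-01 -3.10800978e+00  2.76482955e-03] 0.08511585479265382 0.014 [ 0.21276097  0.53160244 -0.164134  ]
[[491.9617126   0.        317.7723977]
 [  0.        491.9617126 199.7529651]
 [  0.          0.          1.       ]] [-0.08137944  0.          0.          0.          0.        ] [[-0.97610506  0.18421319 -0.11525801  0.36209677]
 [-0.21721246 -0.84213194  0.49359147  0.44070882]
 [-0.00613639  0.50683261  0.86202265  0.8380711 ]
 [ 0.          0.          0.          1.        ]]
[[462.58487786   0.         316.5352407 ]
 [  0.         462.58487786 193.9235117 ]
 [  0.           0.           1.        ]] [-0.0839855  0.         0.         0.         0.       ] [[ 0.02087236  0.99688272 -0.07608669  0.39595614]
 [-0.99958427  0.02232177  0.01824897  0.0408681 ]
 [ 0.01989047  0.07567416  0.9969342   0.96991883]
 [ 0.          0.          0.          1.        ]]
```

View pics/scene0.png

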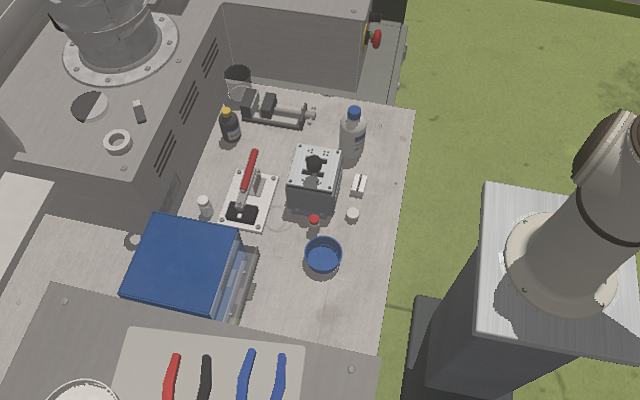

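View pics/top0.png

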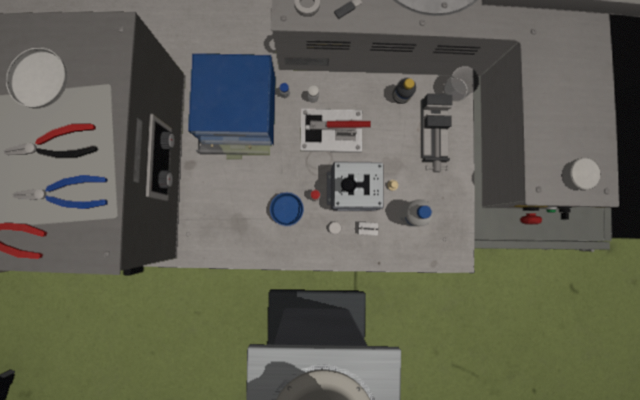

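The selector sits at about (357,186) in the top view with the knob near (348,184). The bottle is to its right at (418,212), the tub to its left at (286,209). I'll crop closer.

```bash
cat > h.py <<'E'
import numpy as np, cv2
from station import state, optics, arm
def px2w(f,uv,z):
    K,D,P=[np.array(f[k],float) for k in("camera_matrix","distortion","pose")]
    n=cv2.undistortPoints(np.array(uv,float).reshape(-1,1,2),K,D).reshape(-1,2)
    d=np.c_[n[:,0],-n[:,1],-np.ones(len(n))]@P[:3,:3].T
    o=P[:3,3]; return o+d*((z-o[2])/d[:,2])[:,None]
def w2px(f,p):
    K,D,P=[np.array(f[k],float) for k in("camera_matrix","distortion","pose")]
    c=(np.atleast_2d(p)-P[:3,3])@P[:3,:3]; c=c*[1,-1,-1]
    return cv2.projectPoints(c,np.zeros(3),np.zeros(3),K,D)[0].reshape(-1,2)
def crop(f,x0,y0,w,h,k,name):
    cv2.imwrite(name,cv2.resize(f['img'][y0:y0+h,x0:x0+w,::-1],None,fx=k,fy=k,interpolation=cv2.INTER_CUBIC))
E
python3 - <<'E'
from h import *
f=optics.grab_frame("top"); crop(f,265,140,190,110,4,"pics/c1.png")
E
```

```text
(no output)
```

View pics/c1.png

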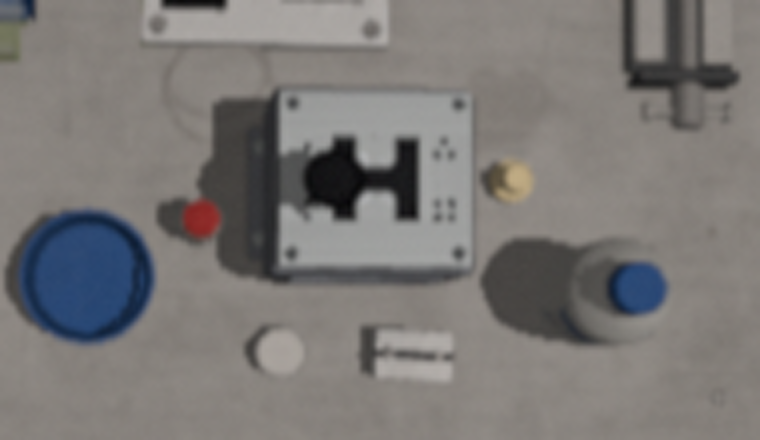

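The plate corners are at crop (277,90), (473,92), (470,270) and (279,268). The H legs are at columns 344 and 407, rows 138–219, with the crossbar at row 179. The knob is at (335,179), close to the crossbar. The bottle top is at (638,288).

Run:
```python
from h import *
np.set_printoptions(precision=4,suppress=True)
f=optics.grab_frame("top"); o=np.array([265,140])
g=lambda uv,z:px2w(f,np.array(uv)/4+o,z)
print("plate",g([(277,90),(473,92),(470,270),(279,268),(293,103),(459,104),(459,254),(292,253)],.09))
print("H right leg top/bot, crossbar R",g([(407,138),(407,219),(407,179),(344,138),(344,219)],.09))
print("knob",g([(335,179)],.14)); print("bottle",g([(638,288)],.125))
print("vial",g([(201,219)],.045),"brass",g([(512,180)],.025),"tub",g([(87,275)],.03),"nut",g([(278,352)],.017),"block",g([(413,355)],.02))
from scipy.spatial.transform import Rotation as R
print(R.from_rotvec(state()['tcp_rot']).as_matrix())
```

```text
plate [[ 0.5244 -0.008   0.09  ]
 [ 0.5258 -0.1026  0.09  ]
 [ 0.4399 -0.1019  0.09  ]
 [ 0.4389 -0.0105  0.09  ]
 [ 0.5183 -0.0158  0.09  ]
 [ 0.5198 -0.0958  0.09  ]
 [ 0.4474 -0.0966  0.09  ]
 [ 0.4462 -0.0165  0.09  ]]
H right leg top/bot, crossbar R [[ 0.5027 -0.0709  0.09  ]
 [ 0.4637 -0.0714  0.09  ]
 [ 0.4829 -0.0711  0.09  ]
 [ 0.5019 -0.0406  0.09  ]
 [ 0.463  -0.0411  0.09  ]]
knob [[ 0.4772 -0.0321  0.14  ]]
bottle [[ 0.4315 -0.1744  0.125 ]]
vial [[0.4648 0.0265 0.045 ]] brass [[ 0.4901 -0.1338  0.025 ]] tub [[0.4361 0.0835 0.03  ]] nut [[ 0.3992 -0.015   0.017 ]] block [[ 0.399  -0.0843  0.02  ]]
[[-0.9583  0.2858 -0.0005]
 [ 0.2858  0.9583 -0.001 ]
 [ 0.0002 -0.0011 -1.    ]]
```

```bash
python3 -m crank '[[[-0.016,-0.032,-0.012],[0,0,0],0],[[-0.033,-0.064,-0.024],[0,0,0],0],[[-0.05,-0.096,-0.036],[0,0,0],0],[[-0.066,-0.128,-0.048],[0,0,0],0],[[-0.083,-0.16,-0.06],[0,0,0],0]]'
```

```text
t: 0.62
ee_pos: [0.1978, 0.3723, 0.3054]
tcp_rot: [-0.452, -3.109, 0.001]
force: [1.3, -1.0, -0.2]
finger_gap: 0.0254
finger_force: 0.0
```

```bash
python3 -m crank '[[[-0.018,-0.022,0],[0,0,-0.061],0],[[-0.035,-0.045,0],[0,0,-0.122],0],[[-0.053,-0.067,0],[0,0,-0.183],0],[[-0.07,-0.09,0],[0,0,-0.244],0],[[-0.088,-0.112,0],[0,0,-0.305],0]]'; python3 -c "
from station import state
from scipy.spatial.transform import Rotation as R
s=state();print(s['ee_pos'],R.from_rotvec(s['tcp_rot']).as_matrix().round(3))"
```

```text
t: 1.03
ee_pos: [0.2504, 0.2402, 0.3052]
tcp_rot: [-0.03, 3.141, 0.0]
force: [-0.1, -0.1, -0.3]
finger_gap: -0.0001
finger_force: 0.0
[0.25039518 0.24022    0.30520501] [[-1.    -0.019  0.   ]
 [-0.019  1.     0.   ]
 [-0.     0.    -1.   ]]
```

```bash
python3 -m crank '[[[-0.018,-0.028,0],[0,0,0],0],[[-0.037,-0.056,0],[0,0,0],0],[[-0.055,-0.083,0],[0,0,0],0],[[-0.074,-0.111,0],[0,0,0],0],[[-0.092,-0.139,0],[0,0,0],0]]' >/dev/null; python3 -m crank '[[[-0.018,-0.028,0],[0,0,0],0],[[-0.037,-0.056,0],[0,0,0],0],[[-0.055,-0.083,0],[0,0,0],0],[[-0.074,-0.111,0],[0,0,0],0],[[-0.092,-0.139,0],[0,0,0],0]]'
python3 -m crank '[[[0,0,0.03],[0,0,0],0],[[0,0,0.06],[0,0,0],0],[[0,0,0.09],[0,0,0],0],[[0,0,0.12],[0,0,0],0],[[0,0,0.145],[0,0,0],0]]'
python3 - <<'E'
from h import *
f=optics.grab_frame("top"); g=optics.grab_frame("scene")
a=cv2.resize(f['img'][140:250,265:455],(760,440),interpolation=2)
b=cv2.resize(g['img'][110:240,230:390],None,fx=4,fy=4,interpolation=2)
cv2.imwrite("pics/t2.png",a[:,:,::-1]);cv2.imwrite("pics/s2.png",b[:,:,::-1])
E
```

```text
t: 1.87
ee_pos: [0.4393, -0.0353, 0.3051]
tcp_rot: [-0.023, 3.141, 0.0]
force: [1.0, 0.4, -0.2]
finger_gap: 0.0003
finger_force: 0.0
t: 2.28
ee_pos: [0.4377, -0.0335, 0.158]
tcp_rot: [0.023, -3.14, -0.001]
force: [-0.3, 0.1, 0.0]
finger_gap: -0.0002
finger_force: 0.0
```

View pics/s2.png

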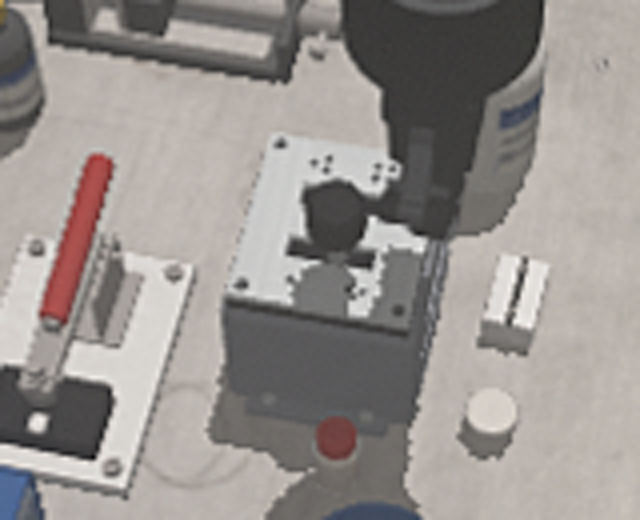

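The fingers (about (430,200) in the scene crop) are behind the knob (335,215), with nothing else close. I'll lower them and nudge forward.

```bash
python3 - <<'E'
from h import *
g=optics.grab_frame("scene"); print(px2w(g,[[335/4+230,215/4+110]],.137))
E
python3 -m crank '[[[0,0,0.006],[0,0,0],0],[[0,0,0.013],[0,0,0],0],[[0,0,0.02],[0,0,0],0],[[0,0,0.025],[0,0,0],0],[[0,0,0.025],[0,0,0],0]]'
python3 -m crank '[[[-0.002,0,0],[0,0,0],0],[[-0.005,0,0],[0,0,0],0],[[-0.008,0,0],[0,0,0],0],[[-0.010,0,0],[0,0,0],0],[[-0.012,0,0],[0,0,0],0]]'
python3 -m crank '[[[-0.001,0,0],[0,0,0],0],[[-0.002,0,0],[0,0,0],0],[[-0.003,0,0],[0,0,0],0],[[-0.004,0,0],[0,0,0],0],[[-0.005,0,0],[0,0,0],0]]'
python3 - <<'E'
from h import *
f=optics.grab_frame("top"); g=optics.grab_frame("scene")
a=cv2.resize(f['img'][150:230,325:395],(560,640),interpolation=2)[:590]
b=cv2.resize(g['img'][135:205,280:350],None,fx=8,fy=8,interpolation=2)
cv2.imwrite("pics/t3.png",a[:,:,::-1]);cv2.imwrite("pics/s3.png",b[:,:,::-1])
E
```

```text
[[ 0.47830627 -0.02969879  0.137     ]]
t: 2.85
ee_pos: [0.4381, -0.0335, 0.1345]
tcp_rot: [0.024, -3.14, -0.001]
force: [-0.7, -0.8, 0.2]
finger_gap: 0.0002
finger_force: 0.0
t: 3.27
ee_pos: [0.4512, -0.0336, 0.1356]
tcp_rot: [-0.024, 3.141, -0.0]
force: [-0.4, -0.3, -0.4]
finger_gap: 0.0001
finger_force: 0.0
t: 3.68
ee_pos: [0.4555, -0.0334, 0.1353]
tcp_rot: [0.024, -3.141, -0.0]
force: [-1.7, 0.8, 1.5]
finger_gap: -0.0001
finger_force: 0.8
```

View pics/s3.png

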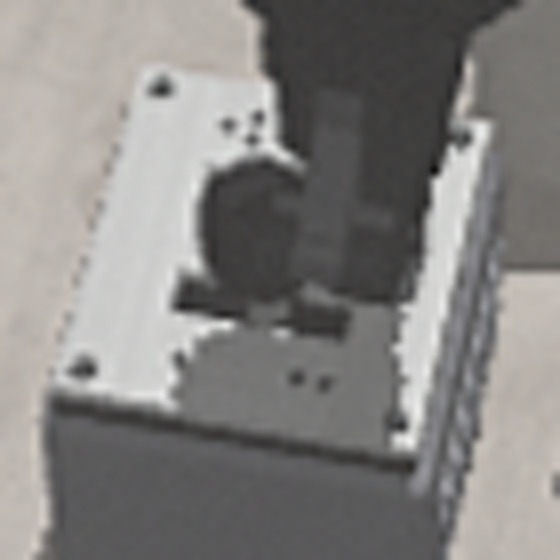

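The stick shows in the left leg at (265,310), near the leg's middle (263,305), so it is about at the crossbar. I'll nudge 1.5 mm more, then go round to the left side.

```bash
python3 -m crank '[[[-0.0005,0,0],[0,0,0],0],[[-0.001,0,0],[0,0,0],0],[[-0.0015,0,0],[0,0,0],0],[[-0.0015,0,0],[0,0,0],0],[[-0.0015,0,0],[0,0,0],0]]'
python3 -m crank '[[[0.008,0,0],[0,0,0],0],[[0.016,0,0],[0,0,0],0],[[0.024,0,0],[0,0,0],0],[[0.024,0.02,0],[0,0,0],0],[[0.024,0.045,0],[0,0,0],0]]'
python3 -m crank '[[[-0.012,0,0],[0,0,0],0],[[-0.024,0,0],[0,0,0],0],[[-0.036,0,0],[0,0,0],0],[[-0.046,0,0],[0,0,0],0],[[-0.048,0,0],[0,0,0],0]]'
python3 - <<'E'
from h import *
f=optics.grab_frame("top"); g=optics.grab_frame("scene")
a=cv2.resize(f['img'][150:230,325:395],(560,640),interpolation=2)[:590]
cv2.imwrite("pics/t4.png",a[:,:,::-1])
E
```

```text
t: 4.2
ee_pos: [0.4572, -0.0334, 0.1353]
tcp_rot: [-0.024, 3.141, 0.0]
force: [-1.2, 0.2, 0.8]
finger_gap: -0.0003
finger_force: 0.7
t: 4.62
ee_pos: [0.4318, 0.0106, 0.1354]
tcp_rot: [-0.019, 3.141, -0.001]
force: [0.4, 0.1, 0.1]
finger_gap: -0.0002
finger_force: 0.0
t: 5.03
ee_pos: [0.4811, 0.0118, 0.1356]
tcp_rot: [-0.024, 3.14, -0.0]
force: [-0.8, 0.2, 0.5]
finger_gap: -0.0001
finger_force: 0.0
```

View pics/t4.png

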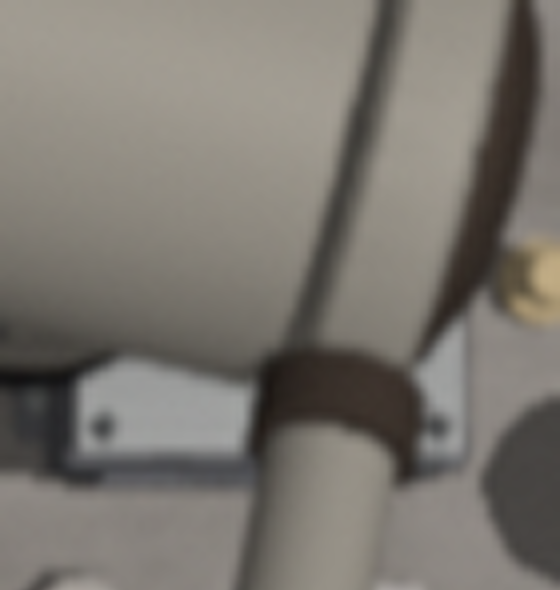

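The arm hides the lever from the top camera, so I'll go by force. Pushing right in small steps.

```bash
python3 -m crank '[[[0,-0.004,0],[0,0,0],0],[[0,-0.008,0],[0,0,0],0],[[0,-0.011,0],[0,0,0],0],[[0,-0.014,0],[0,0,0],0],[[0,-0.017,0],[0,0,0],0]]'
python3 -m crank '[[[0,-0.001,0],[0,0,0],0],[[0,-0.002,0],[0,0,0],0],[[0,-0.003,0],[0,0,0],0],[[0,-0.004,0],[0,0,0],0],[[0,-0.005,0],[0,0,0],0]]'
python3 - <<'E'
from h import *
g=optics.grab_frame("scene")
b=cv2.resize(g['img'][135:205,280:350],None,fx=8,fy=8,interpolation=2)
cv2.imwrite("pics/s5.png",b[:,:,::-1])
E
```

```text
t: 5.55
ee_pos: [0.4806, -0.0052, 0.1354]
tcp_rot: [-0.023, 3.141, 0.001]
force: [-0.8, 2.2, 2.1]
finger_gap: -0.0
finger_force: 1.2
t: 5.97
ee_pos: [0.4809, -0.01, 0.1354]
tcp_rot: [-0.024, 3.141, 0.0]
force: [-0.6, 1.4, 1.9]
finger_gap: -0.0003
finger_force: 1.0
```

View pics/s5.png

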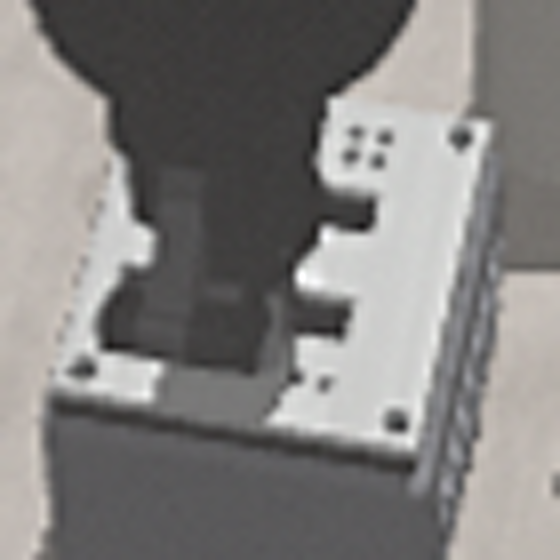

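The force (~1.5 N) matches free lever motion, with the fingers left of the knob. I'll keep pushing right.

```bash
python3 -m crank '[[[0,-0.002,0],[0,0,0],0],[[0,-0.004,0],[0,0,0],0],[[0,-0.006,0],[0,0,0],0],[[0,-0.008,0],[0,0,0],0],[[0,-0.01,0],[0,0,0],0]]'
python3 -m crank '[[[0,-0.002,0],[0,0,0],0],[[0,-0.004,0],[0,0,0],0],[[0,-0.006,0],[0,0,0],0],[[0,-0.008,0],[0,0,0],0],[[0,-0.01,0],[0,0,0],0]]'
python3 -m crank '[[[0,-0.002,0],[0,0,0],0],[[0,-0.004,0],[0,0,0],0],[[0,-0.006,0],[0,0,0],0],[[0,-0.008,0],[0,0,0],0],[[0,-0.01,0],[0,0,0],0]]'
```

```text
t: 6.43
ee_pos: [0.481, -0.0203, 0.1353]
tcp_rot: [-0.024, 3.141, -0.0]
force: [0.3, 1.2, 1.6]
finger_gap: 0.0001
finger_force: 0.9
t: 6.85
ee_pos: [0.4811, -0.0303, 0.1353]
tcp_rot: [0.024, -3.141, 0.0]
force: [-1.0, 2.1, 1.8]
finger_gap: 0.0001
finger_force: 0.8
t: 7.27
ee_pos: [0.4813, -0.0403, 0.1353]
tcp_rot: [0.024, -3.141, 0.0]
force: [0.4, 1.7, 2.8]
finger_gap: -0.0003
finger_force: 0.9
```

```bash
python3 -m crank '[[[0,-0.001,0],[0,0,0],0],[[0,-0.002,0],[0,0,0],0],[[0,-0.004,0],[0,0,0],0],[[0,-0.005,0],[0,0,0],0],[[0,-0.007,0],[0,0,0],0]]'
python3 -m crank '[[[0,-0.0005,0],[0,0,0],0],[[0,-0.001,0],[0,0,0],0],[[0,-0.0015,0],[0,0,0],0],[[0,-0.002,0],[0,0,0],0],[[0,-0.002,0],[0,0,0],0]]'
python3 -m crank '[[[0,-0.0005,0],[0,0,0],0],[[0,-0.001,0],[0,0,0],0],[[0,-0.0015,0],[0,0,0],0],[[0,-0.002,0],[0,0,0],0],[[0,-0.002,0],[0,0,0],0]]'
```

```text
t: 7.68
ee_pos: [0.4813, -0.0471, 0.1352]
tcp_rot: [0.024, -3.141, -0.0]
force: [-0.7, 1.7, 1.6]
finger_gap: -0.0003
finger_force: 0.8
t: 8.1
ee_pos: [0.4814, -0.0491, 0.1352]
tcp_rot: [0.024, -3.141, -0.0]
force: [-0.0, 1.1, 0.4]
finger_gap: -0.0002
finger_force: 0.7
t: 8.52
ee_pos: [0.4814, -0.0511, 0.1352]
tcp_rot: [0.024, -3.141, -0.0]
force: [-0.5, 1.4, -0.8]
finger_gap: -0.0003
finger_force: 0.7
```

```bash
python3 -m crank '[[[0,-0.0005,0],[0,0,0],0],[[0,-0.001,0],[0,0,0],0],[[0,-0.0015,0],[0,0,0],0],[[0,-0.0015,0],[0,0,0],0],[[0,-0.0015,0],[0,0,0],0]]'
python3 - <<'E'
from h import *
g=optics.grab_frame("scene")
b=cv2.resize(g['img'][125:205,280:360],None,fx=7,fy=7,interpolation=2)
cv2.imwrite("pics/s6.png",b[:,:,::-1])
E
```

```text
t: 8.93
ee_pos: [0.4814, -0.0526, 0.1352]
tcp_rot: [0.024, -3.141, -0.0]
force: [-0.1, 0.9, -0.2]
finger_gap: -0.0003
finger_force: 0.6
```

View pics/s6.png

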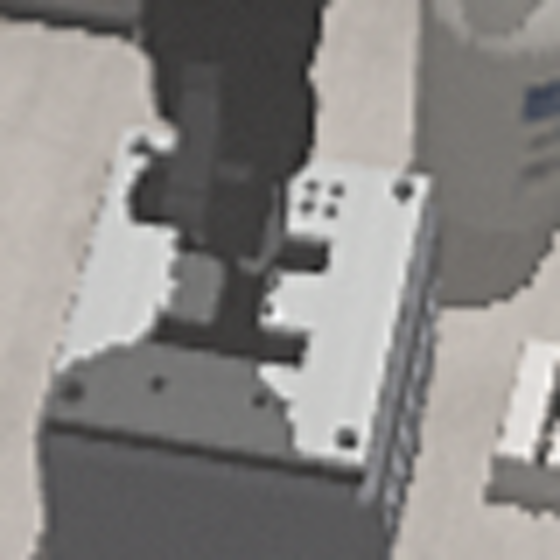

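Run:
```python
from h import *
g=optics.grab_frame("scene")
L=lambda x,y,z:[.4828+x-.015*y,-.056+y+.015*x,z]
for n,p in dict(c3=L(.02,-.015,.09),c4=L(-.02,-.015,.09),mid=L(0,-.015,.09),knob=L(0,-.024,.132),stick100=L(0,-.017,.1),l1=L(.02,.015,.09),l2=L(-.02,.015,.09),tipc=[.4814,-.0526,.1212]).items(): print(n,(w2px(g,p)[0]-[280,125])*7)
```

```text
c3 [181.95508538 231.34839838]
c4 [329.85513584 255.91219755]
mid [255.72560991 243.58973675]
knob [261.53926277 120.67990785]
stick100 [256.96244095 215.52522891]
l1 [157.28862633 323.53466665]
l2 [307.56743391 348.96616047]
tipc [245.13504021 231.97369238]
```

The stick shows at about (268,245), in the right leg (expected mid-leg (256,244)), and the force is low. I'll back off and go round behind the knob.

```bash
python3 -m crank '[[[0,0.006,0],[0,0,0],0],[[0,0.012,0],[0,0,0],0],[[0.015,0.012,0],[0,0,0],0],[[0.033,0.012,0],[0,0,0],0],[[0.048,0.012,0],[0,0,0],0]]'
python3 -m crank '[[[0,-0.01,0],[0,0,0],0],[[0,-0.02,0],[0,0,0],0],[[0,-0.03,0],[0,0,0],0],[[0,-0.041,0],[0,0,0],0],[[0,-0.041,0],[0,0,0],0]]'
python3 - <<'E'
from h import *
g=optics.grab_frame("scene")
b=cv2.resize(g['img'][125:205,280:360],None,fx=7,fy=7,interpolation=2)
cv2.imwrite("pics/s7.png",b[:,:,::-1])
E
```

```text
t: 9.45
ee_pos: [0.4326, -0.0408, 0.1353]
tcp_rot: [0.025, -3.141, 0.0]
force: [-0.6, -0.6, 0.3]
finger_gap: 0.0002
finger_force: 0.0
t: 9.87
ee_pos: [0.4348, -0.0846, 0.1357]
tcp_rot: [-0.021, 3.14, -0.002]
force: [-0.4, 0.8, 0.3]
finger_gap: 0.0001
finger_force: 0.0
```

View pics/s7.png

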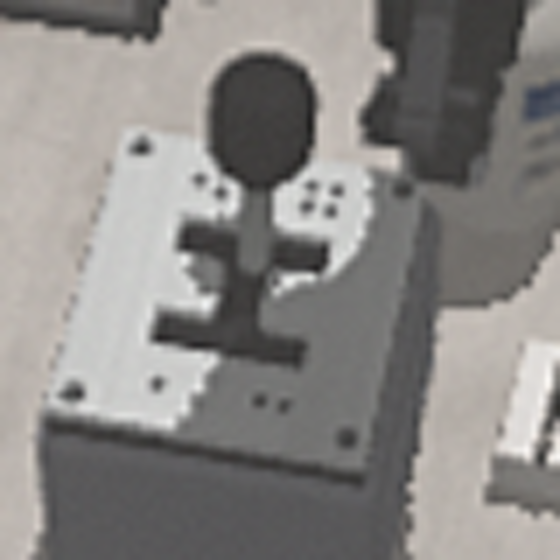

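The knob is at (262,120), matching the prediction for the right leg in the crossbar. The fingers are behind it, so I'll push forward.

```bash
python3 -m crank '[[[-0.005,0.002,0],[0,0,0],0],[[-0.01,0.003,0],[0,0,0],0],[[-0.014,0.003,0],[0,0,0],0],[[-0.017,0.003,0],[0,0,0],0],[[-0.02,0.003,0],[0,0,0],0]]'
python3 -m crank '[[[-0.002,0,0],[0,0,0],0],[[-0.004,0,0],[0,0,0],0],[[-0.006,0,0],[0,0,0],0],[[-0.008,0,0],[0,0,0],0],[[-0.01,0,0],[0,0,0],0]]'
python3 -m crank '[[[-0.002,0,0],[0,0,0],0],[[-0.004,0,0],[0,0,0],0],[[-0.006,0,0],[0,0,0],0],[[-0.008,0,0],[0,0,0],0],[[-0.01,0,0],[0,0,0],0]]'
```

```text
t: 10.33
ee_pos: [0.4544, -0.0786, 0.1353]
tcp_rot: [0.025, -3.141, -0.0]
force: [-0.8, 0.0, -0.0]
finger_gap: -0.0001
finger_force: 0.0
t: 10.75
ee_pos: [0.4638, -0.0788, 0.1353]
tcp_rot: [0.024, -3.141, -0.0]
force: [-1.6, -0.3, 2.1]
finger_gap: 0.0005
finger_force: 1.0
t: 11.17
ee_pos: [0.4741, -0.0787, 0.1353]
tcp_rot: [-0.024, 3.141, -0.0]
force: [-1.2, 0.4, 1.2]
finger_gap: 0.0001
finger_force: 0.9
```

```bash
python3 -m crank '[[[-0.001,0,0],[0,0,0],0],[[-0.003,0,0],[0,0,0],0],[[-0.004,0,0],[0,0,0],0],[[-0.005,0,0],[0,0,0],0],[[-0.006,0,0],[0,0,0],0]]'
python3 -m crank '[[[-0.0005,0,0],[0,0,0],0],[[-0.001,0,0],[0,0,0],0],[[-0.0015,0,0],[0,0,0],0],[[-0.002,0,0],[0,0,0],0],[[-0.002,0,0],[0,0,0],0]]'
python3 -m crank '[[[-0.0005,0,0],[0,0,0],0],[[-0.001,0,0],[0,0,0],0],[[-0.0015,0,0],[0,0,0],0],[[-0.0015,0,0],[0,0,0],0],[[-0.0015,0,0],[0,0,0],0]]'
```

```text
t: 11.58
ee_pos: [0.4799, -0.0785, 0.1352]
tcp_rot: [0.024, -3.141, -0.0]
force: [-2.4, -0.5, 1.0]
finger_gap: 0.0002
finger_force: 0.8
t: 12.0
ee_pos: [0.4818, -0.0785, 0.1352]
tcp_rot: [0.024, -3.141, -0.0]
force: [-0.9, -0.7, 0.2]
finger_gap: -0.0001
finger_force: 0.7
t: 12.42
ee_pos: [0.483, -0.0784, 0.1351]
tcp_rot: [0.024, -3.14, -0.0]
force: [-4.1, -0.0, -0.1]
finger_gap: 0.0
finger_force: 1.7
```

```bash
python3 -m crank '[[[-0.0005,0,0],[0,0,0],0],[[-0.0005,0,0],[0,0,0],0],[[-0.0005,0,0],[0,0,0],0],[[-0.0005,0,0],[0,0,0],0],[[-0.0005,0,0],[0,0,0],0]]'
python3 -m crank '[[[-0.0004,0,0],[0,0,0],0],[[-0.0004,0,0],[0,0,0],0],[[-0.0004,0,0],[0,0,0],0],[[-0.0004,0,0],[0,0,0],0],[[-0.0004,0,0],[0,0,0],0]]'
```

```text
t: 12.83
ee_pos: [0.4833, -0.0784, 0.135]
tcp_rot: [0.024, -3.14, -0.0]
force: [-4.8, -0.6, -0.3]
finger_gap: -0.0001
finger_force: 2.5
t: 13.25
ee_pos: [0.4835, -0.0784, 0.135]
tcp_rot: [0.024, -3.139, -0.0]
force: [-5.4, -0.3, 0.7]
finger_gap: 0.0004
finger_force: 3.0
```

The end stop can be felt (5 N). Now I'll retreat straight back and up, then check.

```bash
python3 -m crank '[[[0.005,0,0],[0,0,0],0],[[0.015,0,0],[0,0,0],0],[[0.03,0,0],[0,0,0],0],[[0.045,0,0],[0,0,0],0],[[0.05,0,0],[0,0,0],0]]' >/dev/null
python3 -m crank '[[[0,0,-0.025],[0,0,0],0],[[0,0,-0.055],[0,0,0],0],[[0,0,-0.085],[0,0,0],0],[[0,0,-0.12],[0,0,0],0],[[0,0,-0.12],[0,0,0],0]]'
python3 - <<'E'
from h import *
g=optics.grab_frame("scene")
b=cv2.resize(g['img'][100:260,220:400],None,fx=4,fy=3.7,interpolation=2)
b=cv2.resize(g['img'][100:260,250:400],None,fx=3.7,fy=3.7,interpolation=2)
cv2.imwrite("pics/s8.png",b[:,:,::-1])
L=lambda x,y,z:[.4828+x-.015*y,-.056+y+.015*x,z]
print((w2px(g,[L(.0257,-.024,.129),L(.0237,-.024,.129)])-[250,100])*3.7)
E
```

```text
t: 14.08
ee_pos: [0.4385, -0.081, 0.2634]
tcp_rot: [-0.024, 3.127, -0.01]
force: [1.0, -1.3, 0.9]
finger_gap: 0.0002
finger_force: 0.0
[[197.58330475 151.66627849]
 [201.59429803 152.31469515]]
```

View pics/s8.png

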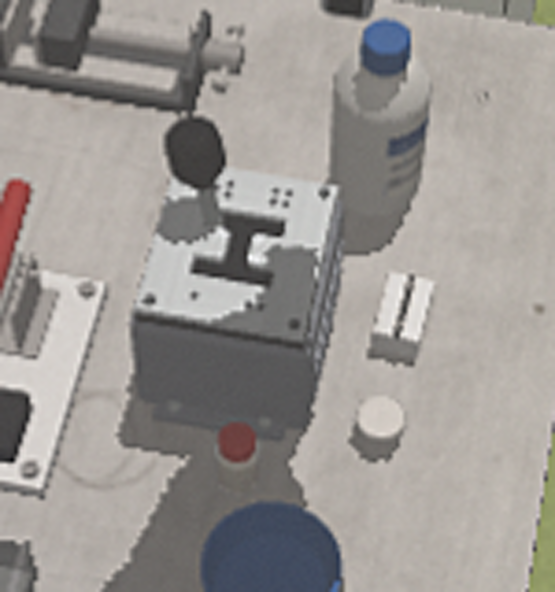

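The knob is at about (195,151), against (197.6,151.7) predicted for fully home. The stick sits at the front end of the right leg and the bystanders are undisturbed, so I'm handing in.

```bash
python3 -c "
from station import sign_off
print(sign_off())"
```

```text
the job is handed in; nothing more can be done
None
```

The lever is in third: it met the slot's end stop, stayed there when the fingers let go, the things around it look undisturbed in the last picture, and the job was handed in at about 14 s.

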